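# Close the snap seam of a full shipping case

### The arm

A 6-joint arm with a two-finger parallel gripper is mounted at the origin on the work surface. World frame = base frame: x ahead of the robot, y to its left, z up, the work surface at z = 0. Lengths are in m, angles in degrees, forces in N, time in s.
With the tool pointing down it reaches from about 0.4 to 0.825 m from the base axis. Payload 7 kg.
Tool frame: the origin (TCP) lies on the centre line of the jaws, within the pads' length; the fingertips stand 19 mm ahead of it and the grasp point (between the pads) is the TCP (r.tips_ahead is the distance from the TCP to the fingertips, in m); z points along the fingers, y is the line along which they close (so a half turn about z gives the same grasp; the last joint's range is limited). The gripper opens to 88 mm and grips with 3 to 60 N. Pads are 19 mm wide; open, the fingers measure 130 mm over their backs; the gripper's body (78 mm by 193 mm) begins 47 mm behind the grasp point.
Start: joints at [87.267, 20.546, 0.682, 0, -70.136, -16.507], TCP at [0.222, 0.637, 0.22] pointing down, gripper open.
Joint ranges: [-176.03, 176.03], [-82.01, 121.73], [-58.28, 71.71], [-173.87, 95.51], [-174.79, -0.11], [-173.66, 173.66]. Speed limits (degrees/s): [136.94, 136.94, 172.46, 180, 180, 180].

### API

Orientations are given as [roll, pitch, yaw] about the fixed x, y, z axes, in that order (R = Rz(yaw) Ry(pitch) Rx(roll)).
In Python, from plant import r, viewer, close_job gives the robot as it stands. The module is installed in compiled form; this text tells all that it offers.
- The arm moves only by the tool arm_command, never from a script. Its arguments are lists of equal length, an entry for each row: "travel": the shift along the world's x, y, z scaled (see below), a list of three; "delta_rot": the turn, a rotation vector about the world's x, y, z scaled (see below), a list of three. In form: {"travel": [[dx, dy, dz], ...], "delta_rot": [[rx, ry, rz], ...]}. A call has 1 to 20 rows; each row is the pose to reach, as a shift and turn from the pose commanded when the call began; what a row does not reach only later rows make up. The controller multiplies each number of a shift by 0.5 m and each number of a turn by 90 degrees. A row lasts 1/8 s, in which the tool goes at most 62.5 mm and 10.7 degrees, less where a joint would pass 70% of its speed; a pose out of reach is approached as far as the arm can. A call with a number of a shift or a turn outside -1 to 1 is refused whole. A call with a gripper value outside its range is refused whole. "grip" is the opening, from 0 (shut) to 1 (fully open), set as the call begins (left out, the last holds). The fingers move at their own pace and stop on an object; "newtons" is the grip in N (left out, the last holds). Time passes only in rows, so rows that repeat a pose let the fingers close. It gives the time, the measured TCP pose, the force, the opening and the grip force at its end, in the units of the state.
- r.get_state(): the state, without advancing time (a new reading comes with each control period).
- viewer.capture(name): name is "side" or "top" or "wrist"; returns a dict with "img" (400x640x3 uint8, red, green, blue), "camera_matrix" (3x3 intrinsics, pixels), "R" (3x3) and "t" (3): a world point X has camera coordinates R X + t; the wrist camera has in their place "mount" (4x4, takes a point from camera to tool coordinates, whose origin is the TCP and whose axes are the flange's). Camera axes: x right, y down, z forward; pixel columns grow to the right and rows downward; lengths in m; the calibration is good to about 2 mm. The wrist camera is an equidistant fisheye: a pixel r from the principal point sees the ray r / f radians off the axis. A picture is of the moment at which its call begins: read the wrist's pose just before it. There is no depth.
- close_job(): hands the job in; it is judged then, once.
The state is a dict: "time_s": time; "joints": joint angles; "qd": joint speeds; "joint_torque": joint torques, N m; "tcp_pos": TCP position; "eef_rot": TCP orientation; "contact_force": force on the tool from outside, world axes, zero at the start; "moment": the same for the moment, N m; "gripper_width": finger opening in m; "gripper_force": force on a finger pad.
Only numpy, scipy, OpenCV 4.12 (cv2) and the standard library are available. Lean on these libraries where they do the work, as an engineer would, in place of code of your own. Each camera call takes 0.05 s, during which the arm holds its last target. There are 200 camera calls.

### The job

Take the red seam stylus from its wooden stand, set its ball tip on the orange pad of the blue case's lid, and draw it slowly (a few centimetres a second) along the curved seam in one stroke, with the tip pressed gently down and never lifted clear, so that the five yellow tabs snap flush one after another, from the orange pad to the last. Then stand the stylus back in its stand. Touch the case with the stylus only, and leave the bin, the carton and the tape roll where they are.

Things in the scene. Friction and masses are not known exactly. Their poses are not given: they have to be found in the camera images.
- case: Blue plastic shipping case, fixed to the bench, 190 x 290 x 75 mm (x, y, z) under its grey lid; origin at the centre of its underside, z up. The seam runs across the lid from the +y end to the -y end. With the lid fully down its top lies 81 mm above the bench, the orange pad and the shut tabs 90 mm.
- lid_hinge (a point): Centre of the lid's hinge axis (along the case's x), 145 mm towards the case's -y end, 75 mm above the bench. The lid rests on full contents: it stands open by an unknown, unmeasured angle of 0 to 0.11 rad, rising towards the orange pad, and will not go down further. Its height has to be felt.
- seam_pad (a point): Point on the seam's centre line, fixed to the case, at the height which the tabs' top faces (shut) would have if the lid were fully down. Centre of the orange landing pad (29 mm along the seam, 26 mm wide, flush with shut tabs) where the stroke starts. The real surface stands up to 26 mm higher (lid angle x distance from the hinge, not measured) and up to 3 mm nearer the hinge.
- seam_0 (a point): Point on the seam's centre line, fixed to the case, at the height which the tabs' top faces (shut) would have if the lid were fully down. Hinge end of tab 1, at the edge of the orange pad. The real surface stands up to 26 mm higher (lid angle x distance from the hinge, not measured) and up to 3 mm nearer the hinge.
- seam_1 (a point): Point on the seam's centre line, fixed to the case, at the height which the tabs' top faces (shut) would have if the lid were fully down. Free end of tab 1 and hinge end of tab 2; the seam turns 12 degrees here. The real surface stands up to 26 mm higher (lid angle x distance from the hinge, not measured) and up to 3 mm nearer the hinge.
- seam_2 (a point): Point on the seam's centre line, fixed to the case, at the height which the tabs' top faces (shut) would have if the lid were fully down. Free end of tab 2 and hinge end of tab 3; the seam turns 12 degrees here. The real surface stands up to 26 mm higher (lid angle x distance from the hinge, not measured) and up to 3 mm nearer the hinge.
- seam_3 (a point): Point on the seam's centre line, fixed to the case, at the height which the tabs' top faces (shut) would have if the lid were fully down. Free end of tab 3 and hinge end of tab 4; the seam turns 12 degrees here. The real surface stands up to 26 mm higher (lid angle x distance from the hinge, not measured) and up to 3 mm nearer the hinge.
- seam_4 (a point): Point on the seam's centre line, fixed to the case, at the height which the tabs' top faces (shut) would have if the lid were fully down. Free end of tab 4 and hinge end of tab 5; the seam turns 12 degrees here. The real surface stands up to 26 mm higher (lid angle x distance from the hinge, not measured) and up to 3 mm nearer the hinge.
- seam_5 (a point): Point on the seam's centre line, fixed to the case, at the height which the tabs' top faces (shut) would have if the lid were fully down. Free end of tab 5; beyond it a flush black pad goes on for 24 mm. The real surface stands up to 26 mm higher (lid angle x distance from the hinge, not measured) and up to 3 mm nearer the hinge.
- tab1 (a joint): Yellow snap tab number 1 of 5 from the orange pad along the seam: 31 mm long, 22 mm wide, 5 mm thick, hinged with friction across its end nearer the orange pad, free end lifted. Angle in rad: 0 shut flush with the orange pad, 0.16 to 0.24 at the start; it stays where it is pushed; shutting takes up to about 0.05 N m about its hinge.
- tab2 (a joint): Yellow snap tab number 2 of 5 from the orange pad along the seam: 31 mm long, 22 mm wide, 5 mm thick, hinged with friction across its end nearer the orange pad, free end lifted. Angle in rad: 0 shut flush with the orange pad, 0.16 to 0.24 at the start; it stays where it is pushed; shutting takes up to about 0.05 N m about its hinge.
- tab3 (a joint): Yellow snap tab number 3 of 5 from the orange pad along the seam: 31 mm long, 22 mm wide, 5 mm thick, hinged with friction across its end nearer the orange pad, free end lifted. Angle in rad: 0 shut flush with the orange pad, 0.16 to 0.24 at the start; it stays where it is pushed; shutting takes up to about 0.05 N m about its hinge.
- tab4 (a joint): Yellow snap tab number 4 of 5 from the orange pad along the seam: 31 mm long, 22 mm wide, 5 mm thick, hinged with friction across its end nearer the orange pad, free end lifted. Angle in rad: 0 shut flush with the orange pad, 0.16 to 0.24 at the start; it stays where it is pushed; shutting takes up to about 0.05 N m about its hinge.
- tab5 (a joint): Yellow snap tab number 5 of 5 from the orange pad along the seam: 31 mm long, 22 mm wide, 5 mm thick, hinged with friction across its end nearer the orange pad, free end lifted. Angle in rad: 0 shut flush with the orange pad, 0.16 to 0.24 at the start; it stays where it is pushed; shutting takes up to about 0.05 N m about its hinge.
- stylus: Seam stylus, 112 mm long, 0.12 kg, upright in its stand. Origin at the bottom of its steel ball tip (12 mm diameter), z up along the tool. Shank 12 mm diameter up to 50 mm; black collar 40 mm diameter from 50 to 56 mm; red square handle 24 x 24 mm (sides along its x and y) from 56 to 112 mm. Fingers gripping just above the collar can push on it.
- stylus_tip (a point): Bottom of the stylus' ball tip (the stylus' origin).
- stand: Fixed wooden block 80 x 80 x 56 mm, origin at the centre of its underside, with an upright through hole 25 mm in diameter at its centre. The stylus stands in it with its collar resting on the top face, tip 6 mm above the bench.
- stand_hole0 (a point): Centre of the hole's mouth, on the stand's top face, 56 mm above the bench.
- bin: Bystander: loose blue bin 110 x 150 x 60 mm with parts; origin at the centre of its underside.
- carton: Bystander: loose white product carton 80 x 130 x 70 mm; origin at the centre of its underside.
- tape_roll: Bystander: loose amber roll of tape lying flat, 100 mm diameter, 48 mm high; origin at the centre of its underside.
Things that resemble listed ones, but are neither listed nor needed, are in the scene too. Of the things like the stylus, leave any that is green; of the rest the larger one is meant.

How it is judged:
By the outcome, as a careful person would: the job done as asked, in the order asked, and still so for the second after the job is handed in, with the robot touching nothing.
It also fails if it takes over 70 s, if anything falls off the work surface, if the arm or the gripper's body presses on something with over 40 N, if the wrist force passes 120 N, or if a joint passes its speed limit or range.

## Working session

There is one attempt and no reset: what is moved stays moved. The work goes in short steps, Python scripts to look and compute and a tool call to move; the robot and the scene stay as the last step left them, time stands still between calls to the robot, and variables do not carry over. Pictures are saved under pics/ and viewed, at most 10 in all, crops included, and the job is handed in when it is done.

Besides the shell and the picture viewer there is one more tool, called after "Emit:" as name(argument=value, ...) on one line, values as JSON. arm_command: Moves the arm, as the interface text tells. Shifts and turns lie within -1 to 1; 1 stands for 0.5 m of shift or 90 degrees of turn. Its arguments: {"type":"object","properties":{"travel":{"type":"array"},"delta_rot":{"type":"array"},"grip":{"type":"number"},"newtons":{"type":"number"}},"required":["travel","delta_rot"]}

```bash
mkdir -p pics; python3 - <<'E'
from plant import r, viewer
import cv2, numpy as np, pickle
s=r.get_state(); print(s)
d={}
for n in("side","top","wrist"):
    c=viewer.capture(n); d[n]=c; cv2.imwrite(f"pics/{n}0.png",c["img"][:,:,::-1])
    print(n,c["camera_matrix"].tolist(),{k:np.round(c[k],4).tolist() for k in c if k in("R","t","mount")})
pickle.dump(d,open("d0.pkl","wb"))
E
```

```text
{'time_s': 0.0, 'joints': array([ 8.72658507e+01,  2.05901271e+01,  6.33437528e-01, -2.07178010e-02,
       -7.01362919e+01, -1.65087423e+01]), 'qd': array([ 0.04227995, -0.0521399 ,  0.09303319,  0.00213296, -0.01850935,
       -0.03930193]), 'joint_torque': array([-3.15200650e-04, -5.82704079e+01,  2.93067098e+01,  6.99781626e+00,
        6.93427603e-03, -1.61124613e-04]), 'tcp_pos': array([0.2222989 , 0.6368048 , 0.21883303]), 'eef_rot': array([ 1.79905317e+02, -7.75116135e-03, -1.92499406e+01]), 'contact_force': array([-0.48119472,  0.0927958 ,  0.28874036]), 'moment': array([-0.00639849,  0.00932128,  0.00656796]), 'gripper_force': 0.0, 'gripper_width': 0.08787384030607727}
side [[374.9210165650774, 0.0, 313.03429019344827], [0.0, 374.9210165650774, 203.06834115175465], [0.0, 0.0, 1.0]] {'R': [[0.9904, -0.1378, -0.0078], [-0.1018, -0.6912, -0.7155], [0.0932, 0.7094, -0.6986]], 't': [-0.551, 0.1101, 0.8684]}
top [[381.86356398630494, 0.0, 315.75920953968205], [0.0, 381.86356398630494, 195.21807696633297], [0.0, 0.0, 1.0]] {'R': [[-0.0202, -0.9998, 0.0089], [-0.9807, 0.018, -0.1946], [0.1944, -0.0126, -0.9808]], 't': [-0.0059, 0.5385, 0.8459]}
wrist [[309.70691628693146, 0.0, 321.9570371042795], [0.0, 309.70691628693146, 201.95488621034622], [0.0, 0.0, 1.0]] {'mount': [[-0.0004, -0.9517, -0.3071, 0.0836], [1.0, -0.0006, 0.0006, -0.0003], [-0.0007, -0.3071, 0.9517, -0.1661], [0.0, 0.0, 0.0, 1.0]]}
```

View pics/top0.png

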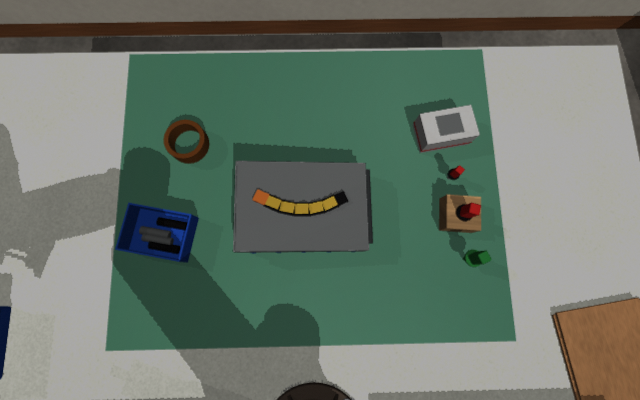

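View pics/side0.png

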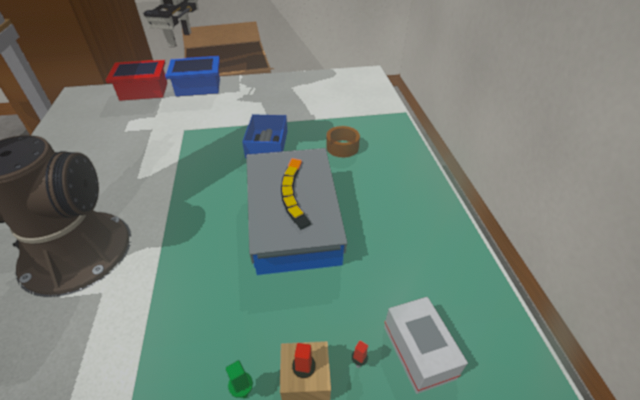

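Candidates for the stylus, in top-view pixels: red in the stand (470,211), small red one standing loose (456,172), green (478,257). I choose the larger red one, in the stand. Next is a close crop and the measurements.

```bash
cat > h.py <<'E'
import numpy as np, cv2
def ray(c,p):
    K,R,t=c["camera_matrix"],np.array(c["R"]),np.array(c["t"])
    d=R.T@np.linalg.inv(K)@np.array([p[0],p[1],1.]); return -R.T@t,d/np.linalg.norm(d)
def onplane(c,p,z):
    o,d=ray(c,p); return o+d*(z-o[2])/d[2]
def tri(c1,p1,c2,p2):
    A=np.zeros((3,3));b=np.zeros(3)
    for c,p in((c1,p1),(c2,p2)):
        o,d=ray(c,p);M=np.eye(3)-np.outer(d,d);A+=M;b+=M@o
    return np.linalg.solve(A,b)
def hsv(c): return cv2.cvtColor(c["img"],cv2.COLOR_RGB2HSV)
def blobs(m,amin):
    n,l,s,c=cv2.connectedComponentsWithStats(m.astype(np.uint8),connectivity=4)
    return [(s[i,4],c[i].round(2).tolist(),i) for i in range(1,n) if s[i,4]>=amin],l
E
python3 - <<'E'
import pickle
from h import *
d=pickle.load(open("d0.pkl","rb"))
for n in("top","side"):
    c=d[n];H=hsv(c);h,s,v=H[...,0].astype(int),H[...,1],H[...,2]
    for nm,m in(("yel",(h>=19)&(h<35)&(s>150)&(v>110)),("or",(h>5)&(h<15)&(s>190)&(v>150)),("red",((h<5)|(h>174))&(s>170)&(v>80))):
        print(n,nm,[b[:2] for b in blobs(m,12)[0]])
    m=((s<45)&(v>40)&(v<140))
    b,l=blobs(m,3000); 
    for q in b:
        k=cv2.findContours((l==q[2]).astype(np.uint8),0,2)[0]; k=max(k,key=cv2.contourArea)
        print("grey",q[:2],cv2.minAreaRect(k),cv2.approxPolyDP(k,6,True)[:,0].tolist()[:8])
    h2=(h>8)&(h<20)&(s>70)&(s<200)&(v>70)
    print("wood",[(q[:2],cv2.boxPoints(cv2.minAreaRect(np.argwhere(l2==q[2])[:,::-1].astype(np.float32))).round(1).tolist()) for bb,l2 in[blobs(h2,150)] for q in bb][:6])
t=d["top"]["img"][:,:,::-1];s=d["side"]["img"][:,:,::-1]
f=lambda i,x,y,w,hh,W,HH:cv2.resize(i[y:y+hh,x:x+w],(W,HH),interpolation=cv2.INTER_CUBIC)
a=np.hstack([f(t,245,170,110,60,550,300),f(t,440,160,50,60,250,300)])
b=np.hstack([f(s,270,150,60,80,225,300),f(s,220,320,175,80,575,300)[:, :575]])
cv2.imwrite("pics/crop1.png",np.vstack([a,b]))
E
```

```text
top yel [(np.int32(646), [301.18, 205.52])]
top or [(np.int32(132), [260.56, 196.61])]
top red [(np.int32(47), [459.15, 169.51]), (np.int32(112), [474.38, 208.66])]
grey (np.int32(12642), [296.64, 9.53]) ((319.5, 11.5), (23.0, 639.0), 90.0) [[0, 0], [0, 23], [639, 15], [639, 0]]
grey (np.int32(11609), [354.89, 46.19]) ((319.5, 94.5), (131.0, 639.0), 90.0) [[639, 160], [639, 29], [0, 38], [0, 53], [616, 44]]
grey (np.int32(8633), [50.65, 209.61]) ((59.5, 200.5), (153.0, 119.0), 90.0) [[0, 124], [0, 263], [4, 255], [22, 259], [40, 277], [56, 239], [114, 224], [112, 266]]
grey (np.int32(10724), [300.71, 206.8]) ((301.5, 206.0), (90.0, 137.0), 90.0) [[235, 162], [233, 251], [368, 249], [364, 163]]
grey (np.int32(6378), [252.79, 371.18]) ((245.5, 372.5), (53.0, 217.0), 90.0) [[354, 399], [326, 380], [319, 346], [165, 349], [180, 352], [205, 396], [137, 399], [276, 399]]
wood [((np.int32(402), [183.4, 138.25]), [[164.0, 120.0], [203.0, 120.0], [203.0, 157.0], [164.0, 157.0]]), ((np.int32(823), [461.2, 213.18]), [[446.0, 195.0], [480.0, 195.0], [480.0, 230.0], [446.0, 230.0]]), ((np.int32(6
[... 1282 characters left out ...]
999389648438, 79.0]]), ((np.int32(233), [127.8, 50.13]), [[115.9000015258789, 35.70000076293945], [127.9000015258789, 31.700000762939453], [137.10000610351562, 59.29999923706055], [125.0999984741211, 63.29999923706055]]), ((np.int32(1334), [15.72, 98.74]), [[-26.700000762939453, 69.69999694824219], [0.699999988079071, 53.599998474121094], [43.400001525878906, 126.0999984741211], [16.0, 142.1999969482422]]), ((np.int32(768), [419.05, 113.19]), [[387.3999938964844, 76.0999984741211], [395.8999938964844, 70.4000015258789], [450.20001220703125, 151.8000030517578], [441.70001220703125, 157.5]]), ((np.int32(801), [342.13, 140.94]), [[327.0, 126.0], [358.0, 126.0], [358.0, 156.0], [327.0, 156.0]])]
```

View pics/crop1.png

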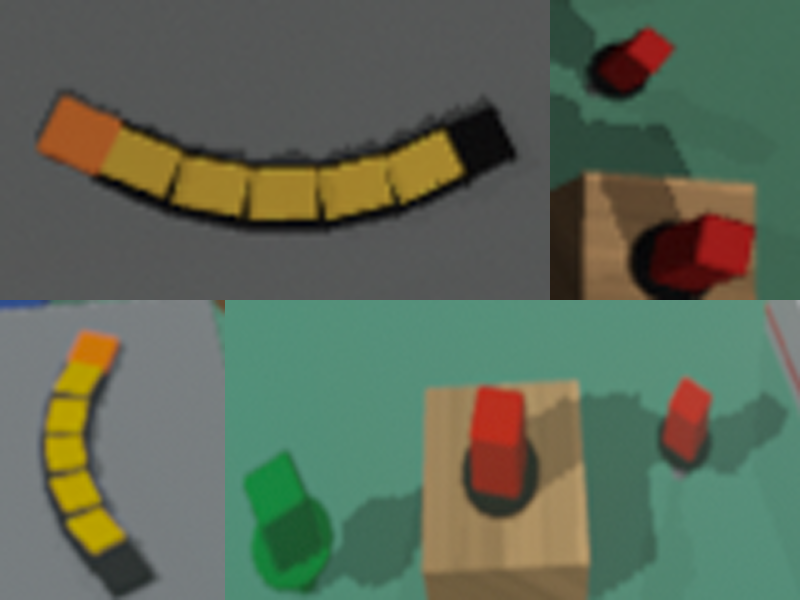

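The crop shows the chosen red stylus, collar resting on the stand (top px ≈ 475,209). The small red one (459,169) and the green one stand loose beside it. The seam runs from orange at (258,195) to black at (342,199).

```bash
python3 - <<'E'
import pickle
from h import *
d=pickle.load(open("d0.pkl","rb"));T,S=d["top"],d["side"]
print("handle top",onplane(T,(475.4,209),.118), "tri",tri(T,(475.4,209),S,(302.5,344)))
print("small",onplane(T,(459,169.5),.07),"green",onplane(T,(482,257),.09))
print("wood",[onplane(T,p,.056).round(4) for p in((447,194.4),(481.4,196.6),(480,230.5),(446,230.5))])
print("lid",[onplane(T,p,.085).round(4) for p in((235,162),(233,251),(368,249),(364,163))])
# seam pts from 5x top crop; 3.75x side crop
top=[(48,118),(110,150),(178,177),(248,193),(320,193),(391,176),(453,150),(505,132)]
side=[(99,332),(84,365),(67,398),(66,434),(72,474),(92,510),(114,545),(134,580)]
for a,b in zip(top,side):
    p=(245+a[0]/5-.4,170+a[1]/5-.4);q=(270+b[0]/3.75-.37,150+(b[1]-300)/3.75-.37)
    print(tri(T,p,S,q).round(4),onplane(T,p,.1).round(4))
E
```

```text
handle top [ 0.48846225 -0.36168569  0.118     ] tri [ 0.48921784 -0.35703484  0.12813819]
small [ 0.59023101 -0.35357104  0.07      ] green [ 0.38610071 -0.37759747  0.09      ]
wood [array([ 0.5339, -0.3252,  0.056 ]), array([ 0.5272, -0.4059,  0.056 ]), array([ 0.4475, -0.3943,  0.056 ]), array([ 0.449 , -0.3155,  0.056 ])]
lid [array([0.6133, 0.1685, 0.085 ]), array([0.4102, 0.1687, 0.085 ]), array([ 0.4087, -0.1289,  0.085 ]), array([ 0.6057, -0.1288,  0.085 ])]
[0.532  0.1185 0.1178] [0.536  0.1213 0.1   ]
[0.5188 0.0922 0.1126] [0.521  0.0936 0.1   ]
[0.5058 0.0625 0.1116] [0.5083 0.0635 0.1   ]
[0.5005 0.0324 0.1078] [0.5005 0.0326 0.1   ]
[0.5009 0.0009 0.1033] [0.4999 0.0007 0.1   ]
[ 0.5089 -0.0306  0.1023] [ 0.507  -0.0309  0.1   ]
[ 0.5195 -0.0586  0.1003] [ 0.5182 -0.0587  0.1   ]
[ 0.5281 -0.0825  0.0953] [ 0.5259 -0.0822  0.1   ]
```

Emit:
arm_command(travel=[[0.556,-0.874,0.1],[0.556,-0.874,0.1],[0.556,-0.874,0.1],[0.556,-0.874,0.1],[0.556,-0.874,0.1],[0.556,-0.874,0.1],[0.556,-0.874,0.1],[0.556,-0.874,0.1],[0.556,-0.874,0.1]], delta_rot=[[0,0,0.16],[0,0,0.16],[0,0,0.16],[0,0,0.16],[0,0,0.16],[0,0,0.16],[0,0,0.16],[0,0,0.16],[0,0,0.16]], grip=1)

```text
time_s: 1.27
tcp_pos: [0.5016, 0.1975, 0.27]
eef_rot: [180.0, -0.0, -5.0]
contact_force: [0.0, 0.1, -0.1]
gripper_width: 0.0875
gripper_force: 0.0
```

Emit:
arm_command(travel=[[-0.1,-0.35,0],[-0.1,-0.35,0],[-0.1,-0.35,0],[-0.1,-0.35,0],[-0.1,-0.35,0]], delta_rot=[[0,0,0],[0,0,0],[0,0,0],[0,0,0],[0,0,0]])

```text
time_s: 1.9
tcp_pos: [0.4505, 0.0251, 0.2699]
eef_rot: [-180.0, -0.0, -4.9]
contact_force: [0.2, 0.4, -0.3]
gripper_width: 0.0878
gripper_force: 0.0
```

```bash
cat >> h.py <<'E'
from scipy.spatial.transform import Rotation as Ro
def shot(fn):
    from plant import r,viewer
    import pickle
    s=r.get_state(); c=viewer.capture("wrist"); c["pos"]=np.array(s["tcp_pos"]); c["rot"]=Ro.from_euler("xyz",s["eef_rot"],degrees=True).as_matrix()
    pickle.dump(c,open(fn,"wb")); return c
def wray(c,p):
    K=c["camera_matrix"];v=np.array([p[0]-K[0,2],p[1]-K[1,2]])/K[0,0];a=np.hypot(*v)
    d=np.array([*(v/max(a,1e-9)*np.sin(a)),np.cos(a)]);M=np.array(c["mount"])
    return c["pos"]+c["rot"]@M[:3,3], c["rot"]@M[:3,:3]@d
def wplane(c,p,z):
    o,d=wray(c,p); return o+d*(z-o[2])/d[2]
E
python3 -c "
from h import *
c=shot('w1.pkl');print(c['pos'],c['rot'].round(3).tolist());cv2.imwrite('pics/w1.png',c['img'][:,:,::-1])"
```

```text
[0.45051142 0.02514119 0.26991472] [[0.996, -0.085, 0.0], [-0.085, -0.996, 0.0], [0.0, -0.0, -1.0]]
```

Emit:
arm_command(travel=[[0.0,-0.74,0],[0.0,-0.74,0],[0.0,-0.74,0],[0.0,-0.74,0],[0.0,-0.74,0],[0.0,-0.74,0],[0.0,-0.74,0]], delta_rot=[[0,0,0],[0,0,0],[0,0,0],[0,0,0],[0,0,0],[0,0,0],[0,0,0]])

```text
time_s: 2.82
tcp_pos: [0.4508, -0.3473, 0.2679]
eef_rot: [-180.0, 0.2, -5.0]
contact_force: [0.7, 1.3, -0.1]
gripper_width: 0.0879
gripper_force: 0.0
```

```bash
python3 -c "
from h import *
c=shot('w2.pkl');print(c['pos'],c['rot'].round(3).tolist());cv2.imwrite('pics/w2.png',c['img'][:,:,::-1])
import pickle;a=pickle.load(open('w1.pkl','rb'))['img']
cv2.imwrite('pics/w12.png',np.vstack([a[:,:,::-1][80:380],c['img'][:,:,::-1][80:380]]))"
```

```text
[ 0.45077551 -0.34725266  0.26791192] [[0.996, -0.087, -0.003], [-0.087, -0.996, 0.001], [-0.003, -0.0, -1.0]]
```

View pics/w12.png

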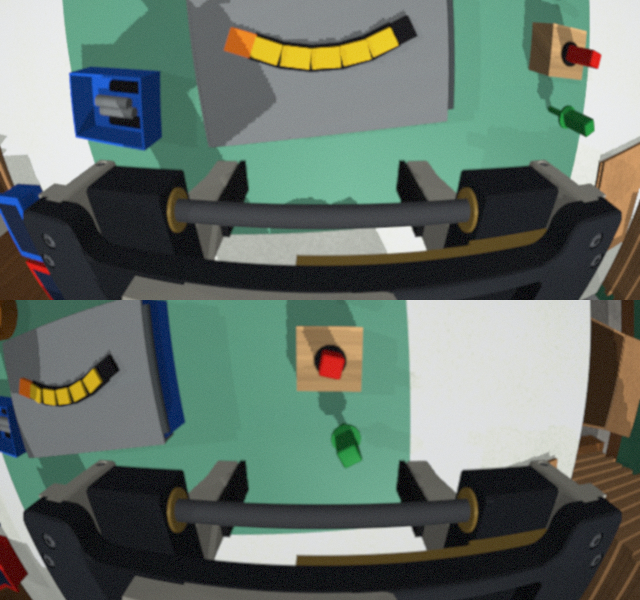

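The wrist views show the seam nearly from above (px 235–412, rows 107–150 in w1). In w2 the red handle is seen end-on over the stand (px ≈ 332,143), turned a little against the stand.

```bash
python3 - <<'E'
import pickle
from h import *
c=pickle.load(open("w2.pkl","rb"));H=hsv(c);h,s,v=[H[...,i].astype(int) for i in range(3)]
red=((h<6)|(h>174))&(s>150)&(v>60)
for n,vt in(("all",60),("bright",150)):
    b,l=blobs(red&(v>vt),60)
    for q in b:
        if not 250<q[1][0]<420: continue
        r=cv2.minAreaRect(np.argwhere(l==q[2])[:,::-1].astype(np.float32)); print(n,q[:2],r)
        P=[wplane(c,p,.118) for p in cv2.boxPoints(r)]; print(np.round(P,4).tolist(),np.mean(P,0).round(4))
print(np.percentile(v[red],[10,50,90]))
m=(h>8)&(h<22)&(s>60)&(s<190)&(v>80);m[:, :280]=0;m[:,380:]=0;m[200:]=0
y=np.argwhere(m)[:,::-1].astype(np.float32);bp=cv2.boxPoints(cv2.minAreaRect(y));P=[wplane(c,p,.056) for p in bp]
print("stand",bp.round(1).tolist(),np.round(P,4).tolist(),np.mean(P,0).round(4))
a=cv2.resize(c["img"][110:190,280:380,::-1],(500,400),interpolation=cv2.INTER_CUBIC)
d=pickle.load(open("w1.pkl","rb"))["img"][:,:,::-1]
cv2.imwrite("pics/c2.png",np.vstack([a[:300,:500].copy() if 0 else cv2.resize(a,(800,640))[0:0],cv2.resize(d[90:165,220:420],(800,300),interpolation=cv2.INTER_CUBIC),np.pad(a[:300],((0,0),(0,300),(0,0)))]))
E
```

```text
all (np.int32(282), [314.83, 60.54]) ((314.6400146484375, 60.48001480102539), (17.600000381469727, 17.200000762939453), 36.869895935058594)
[[0.5797, -0.3389, 0.118], [0.593, -0.3504, 0.118], [0.5807, -0.3634, 0.118], [0.5675, -0.3519, 0.118]] [ 0.5802 -0.3511  0.118 ]
all (np.int32(612), [330.98, 144.0]) ((331.3077087402344, 143.9615478515625), (24.906749725341797, 26.475677490234375), 11.309932708740234)
[[0.4838, -0.3443, 0.118], [0.5101, -0.352, 0.118], [0.503, -0.3763, 0.118], [0.4765, -0.369, 0.118]] [ 0.4933 -0.3604  0.118 ]
bright (np.int32(141), [316.18, 58.31]) ((315.0400085449219, 58.78001022338867), (13.40000057220459, 14.0), 36.869895935058594)
[[0.5812, -0.3421, 0.118], [0.592, -0.3514, 0.118], [0.5827, -0.3613, 0.118], [0.5718, -0.352, 0.118]] [ 0.5819 -0.3517  0.118 ]
bright (np.int32(465), [331.17, 146.58]) ((331.2529296875, 146.61175537109375), (22.018444061279297, 21.476118087768555), 12.52880573272705)
[[0.4834, -0.346, 0.118], [0.5046, -0.3527, 0.118], [0.4979, -0.3741, 0.118], [0.4765, -0.3677, 0.118]] [ 0.4906 -0.3601  0.118 ]
[ 72. 104. 214.]
stand [[296.0, 49.0], [362.0, 49.0], [362.0, 170.0], [296.0, 170.0]] [[0.6058, -0.3297, 0.056], [0.5994, -0.4082, 0.056], [0.4495, -0.3973, 0.056], [0.4566, -0.3151, 0.056]] [ 0.5278 -0.3626  0.056 ]
```

View pics/c2.png

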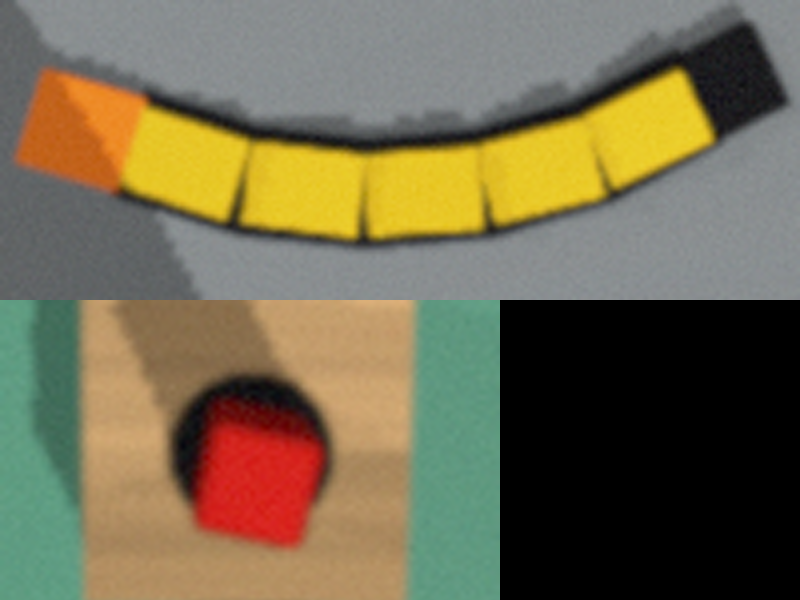

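Emit:
arm_command(travel=[[0.081,-0.03,0],[0.081,-0.03,0],[0.081,-0.03,-0.1],[0.081,-0.03,-0.2],[0.081,-0.03,-0.3],[0.081,-0.03,-0.35],[0.081,-0.03,-0.374],[0.081,-0.03,-0.374],[0.081,-0.03,-0.374]], delta_rot=[[0,0,-0.139],[0,0,-0.139],[0,0,-0.139],[0,0,-0.139],[0,0,-0.139],[0,0,-0.139],[0,0,-0.139],[0,0,-0.139],[0,0,-0.139]], grip=1)

```text
time_s: 4.0
tcp_pos: [0.492, -0.3597, 0.0842]
eef_rot: [180.0, -0.1, -17.3]
contact_force: [-0.3, 0.3, -0.4]
gripper_width: 0.0877
gripper_force: 0.0
```

Emit:
arm_command(travel=[[0,0,0],[0,0,0],[0,0,0],[0,0,0],[0,0,0],[0,0,0],[0,0,0],[0,0,0]], delta_rot=[[0,0,0],[0,0,0],[0,0,0],[0,0,0],[0,0,0],[0,0,0],[0,0,0],[0,0,0]], grip=0.1, newtons=45)

```text
time_s: 5.0
tcp_pos: [0.4909, -0.3597, 0.0827]
eef_rot: [-180.0, 0.0, -17.4]
contact_force: [-0.7, -0.5, -0.8]
gripper_width: 0.0236
gripper_force: 45.0
```

```bash
python3 - <<'E'
import pickle
from h import *
from plant import r
s=r.get_state();print(s["time_s"],s["tcp_pos"],s["eef_rot"],s["contact_force"],s["moment"],s["gripper_width"],s["gripper_force"])
c=pickle.load(open("w1.pkl","rb"))
pts=[(28,115),(134,145),(241,181),(364,197),(486,189),(597,154),(701,102),(769,62)]
for th in(0,.05,.08,.11):
    print(th)
    P=[]
    for x,y in pts:
        p=(220+x/4-.375,90+y/4-.375); z=.1
        for _ in range(4):
            q=wplane(c,p,z); z=.09+th*(q[1]+.125)
        P.append(q)
    P=np.array(P);print(P.round(4).tolist()); D=np.diff(P,axis=0);print(np.hypot(D[:,0],D[:,1]).round(4),np.degrees(np.arctan2(D[:,0],-D[:,1])).round(1))
w=pickle.load(open("w2.pkl","rb"))
P=np.array([wplane(w,p,.056) for p in((296,106),(363,107),(362.5,171),(296,171))]);print(P.round(4),P.mean(0))
print("collar",wplane(w,(280+250/5,110+(452-300)/5),.062))
E
```

```text
5.0 [ 0.49087008 -0.35973053  0.08268113] [-1.79999875e+02  8.50809291e-03 -1.73537878e+01] [-0.72107284 -0.54568421 -0.83228672] [-0.20080473  0.01075734  0.01970428] 0.023598183485013156 44.95911240577698
0
[[0.5317, 0.1273, 0.09], [0.5191, 0.0972, 0.09], [0.5054, 0.0679, 0.09], [0.4976, 0.034, 0.09], [0.497, -0.0001, 0.09], [0.5046, -0.0319, 0.09], [0.5178, -0.0626, 0.09], [0.5285, -0.0833, 0.09]]
[0.0326 0.0323 0.0348 0.0341 0.0327 0.0334 0.0233] [-22.8 -24.9 -13.1  -1.   13.6  23.2  27.4]
0.05
[[0.5318, 0.1234, 0.1024], [0.5196, 0.0947, 0.101], [0.5062, 0.0666, 0.0996], [0.4984, 0.0336, 0.0979], [0.4976, 0.0002, 0.0963], [0.505, -0.0313, 0.0947], [0.5179, -0.0619, 0.0932], [0.5286, -0.0827, 0.0921]]
[0.0312 0.0312 0.0338 0.0334 0.0323 0.0332 0.0233] [-23.1 -25.3 -13.4  -1.3  13.3  22.9  27. ]
0.08
[[0.5318, 0.1211, 0.1097], [0.5198, 0.0933, 0.1075], [0.5067, 0.0657, 0.1053], [0.4989, 0.0334, 0.1027], [0.498, 0.0004, 0.1], [0.5053, -0.0309, 0.0975], [0.518, -0.0614, 0.0951], [0.5286, -0.0823, 0.0934]]
[0.0304 0.0305 0.0332 0.033  0.0321 0.0331 0.0234] [-23.3 -25.5 -13.6  -1.5  13.1  22.6  26.8]
0.11
[[0.5319, 0.1189, 0.1168], [0.5201, 0.0918, 0.1138], [0.5072, 0.0649, 0.1109], [0.4994, 0.0332, 0.1074], [0.4984, 0.0006, 0.1038], [0.5055, -0.0304, 0.1004], [0.5181, -0.061, 0.097], [0.5286, -0.0819, 0.0947]]
[0.0295 0.0298 0.0327 0.0326 0.0319 0.033  0.0234] [-23.5 -25.7 -13.8  -1.7  12.9  22.4  26.6]
[[ 0.5356 -0.3232  0.056 ]
 [ 0.5277 -0.4036  0.056 ]
 [ 0.4482 -0.3978  0.056 ]
 [ 0.4553 -0.3149  0.056 ]] [ 0.49171678 -0.3598851   0.056     ]
collar [ 0.49051171 -0.36025556  0.062     ]
```

Emit:
arm_command(travel=[[0,0,0.04],[0,0,0.1],[0,0,0.2],[0,0,0.3],[0,0,0.3],[0.07,0.931,0.3],[0.07,0.931,0.3],[0.07,0.931,0.3],[0.07,0.931,0.3],[0.07,0.931,0.3],[0.07,0.931,0.3],[0.07,0.931,0.3],[0.07,0.931,0.3],[0.07,0.931,0.3],[0.07,0.931,0.3],[0.07,0.931,0.3],[0.07,0.931,0.3]], delta_rot=[[0,0,0],[0,0,0],[0,0,0],[0,0,0],[0,0,0],[0,0,0],[0,0,0],[0,0,0],[0,0,0],[0,0,0],[0,0,0],[0,0,0],[0,0,0],[0,0,0],[0,0,0],[0,0,0],[0,0,0]])

```text
time_s: 7.12
tcp_pos: [0.5259, 0.105, 0.2328]
eef_rot: [-180.0, 0.0, -17.4]
contact_force: [-0.3, 0.3, -0.6]
gripper_width: 0.0239
gripper_force: 45.0
```

```bash
python3 - <<'E'
from h import *
from plant import r,viewer
s=r.get_state();print(s["time_s"],s["tcp_pos"],s["contact_force"],s["moment"],s["gripper_width"])
import pickle
t=viewer.capture("top");sd=viewer.capture("side");pickle.dump((t,sd),open("d1.pkl","wb"))
f=lambda i,x,y,w,h:cv2.resize(i[y:y+h,x:x+w,::-1],(400,400),interpolation=cv2.INTER_CUBIC)
cv2.imwrite("pics/t1.png",np.hstack([f(t["img"],200,130,120,120),f(sd["img"],240,80,120,120)]))
E
```

```text
7.125 [0.52590846 0.10495393 0.23276496] [-0.34728769  0.3367529  -0.64333475] [ 0.00171075 -0.01970717  0.01849854] 0.02388226547388437
```

View pics/t1.png

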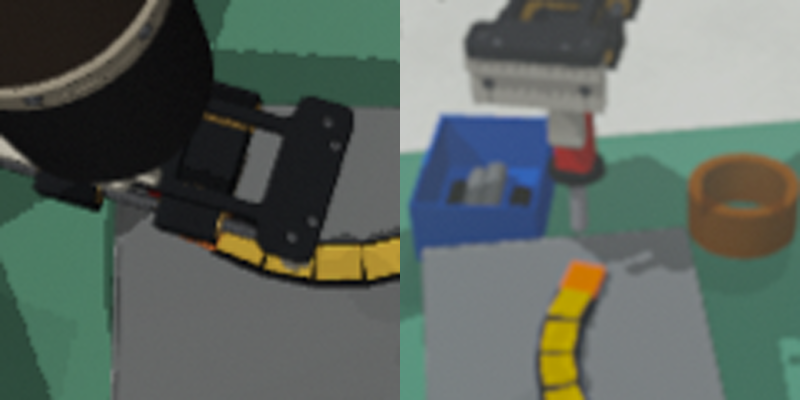

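The stylus hangs upright with its tip above the orange pad. Side view: tip px ≈ (293,148), pad centre ≈ (295,163).

Emit:
arm_command(travel=[[0,0,-0.03],[0,0,-0.055],[0,0,-0.067],[0,0,-0.069],[0,0,-0.071],[0,0,-0.073],[0,0,-0.075],[0,0,-0.077],[0,0,-0.077]], delta_rot=[[0,0,0],[0,0,0],[0,0,0],[0,0,0],[0,0,0],[0,0,0],[0,0,0],[0,0,0],[0,0,0]])

```text
time_s: 8.35
tcp_pos: [0.5259, 0.1058, 0.1942]
eef_rot: [180.0, 0.0, -17.4]
contact_force: [0.1, -0.5, -2.2]
gripper_width: 0.0238
gripper_force: 45.0
```

```bash
python3 - <<'E'
import pickle
from h import *
t,sd=pickle.load(open("d1.pkl","rb"))
X=np.array([.5259,.105,.156+.006]);
q=sd["camera_matrix"]@(np.array(sd["R"])@X+np.array(sd["t"]));print(q[:2]/q[2], "seen tip bottom ~ 293,148")
E
```

```text
[293.45660093 146.78332741] seen tip bottom ~ 293,148
```

Emit:
arm_command(travel=[[0,0,-0.002],[0,0,-0.004],[0,0,-0.006],[0,0,-0.008],[0,0,-0.008]], delta_rot=[[0,0,0],[0,0,0],[0,0,0],[0,0,0],[0,0,0]])

```text
time_s: 8.98
tcp_pos: [0.5261, 0.1058, 0.1908]
eef_rot: [-180.0, -0.0, -17.3]
contact_force: [-1.5, 0.1, 4.9]
gripper_width: 0.0235
gripper_force: 45.0
```

Emit:
arm_command(travel=[[0,0,-0.001],[0,0,-0.001],[0,0,-0.001]], delta_rot=[[0,0,0],[0,0,0],[0,0,0]])

```text
time_s: 9.35
tcp_pos: [0.5262, 0.1057, 0.1906]
eef_rot: [-180.0, -0.1, -17.3]
contact_force: [-2.3, 0.9, 6.3]
gripper_width: 0.0238
gripper_force: 45.0
```

```bash
python3 - <<'E'
from plant import r,viewer
for i in range(4):
    s=r.get_state();print(s["tcp_pos"].round(5),s["contact_force"].round(2),s["moment"].round(3))
    viewer.capture("side")
E
```

```text
[0.5262  0.10572 0.1906 ] [-2.3   0.85  6.28] [-0.153  1.083 -0.03 ]
[0.52623 0.10577 0.19063] [-2.92 -1.09  6.99] [-0.105  1.069 -0.015]
[0.5262  0.10574 0.1906 ] [-2.22 -0.86  6.92] [-0.157  1.111 -0.043]
[0.52619 0.10576 0.19062] [-2.88  0.58  6.92] [-0.094  1.112 -0.037]
```

Emit:
arm_command(travel=[[-0.003,-0.0066,-0.0007],[-0.006,-0.0134,-0.0014],[-0.009,-0.02,-0.0021],[-0.012,-0.0266,-0.0028],[-0.015,-0.033,-0.0034],[-0.018,-0.0396,-0.0042],[-0.021,-0.046,-0.0048],[-0.024,-0.0524,-0.0056]], delta_rot=[[0,0,0],[0,0,0],[0,0,0],[0,0,0],[0,0,0],[0,0,0],[0,0,0],[0,0,0]])

```text
time_s: 10.55
tcp_pos: [0.5154, 0.0803, 0.188]
eef_rot: [-179.8, -0.2, -17.3]
contact_force: [2.1, 3.8, 6.6]
gripper_width: 0.0241
gripper_force: 45.0
```

Emit:
arm_command(travel=[[-0.0028,-0.0062,-0.0007],[-0.0056,-0.0124,-0.0014],[-0.0084,-0.0184,-0.002],[-0.0112,-0.0246,-0.0026],[-0.014,-0.0306,-0.0032],[-0.0156,-0.0376,-0.004],[-0.0172,-0.0446,-0.0047],[-0.0188,-0.0516,-0.0054]], delta_rot=[[0,0,0],[0,0,0],[0,0,0],[0,0,0],[0,0,0],[0,0,0],[0,0,0],[0,0,0]])

```text
time_s: 11.55
tcp_pos: [0.5059, 0.0547, 0.1853]
eef_rot: [-179.8, -0.2, -17.3]
contact_force: [1.6, 4.6, 6.8]
gripper_width: 0.024
gripper_force: 45.0
```

```bash
python3 - <<'E'
from h import *
from plant import r
c=shot("w3.pkl");s=r.get_state();print(s["contact_force"],s["tcp_pos"])
cv2.imwrite("pics/w3.png",cv2.resize(c["img"][60:230,170:470,::-1],(800,453),interpolation=cv2.INTER_CUBIC))
E
```

```text
[1.134545   0.82975459 5.52734778] [0.50557632 0.05410103 0.18516629]
```

View pics/w3.png

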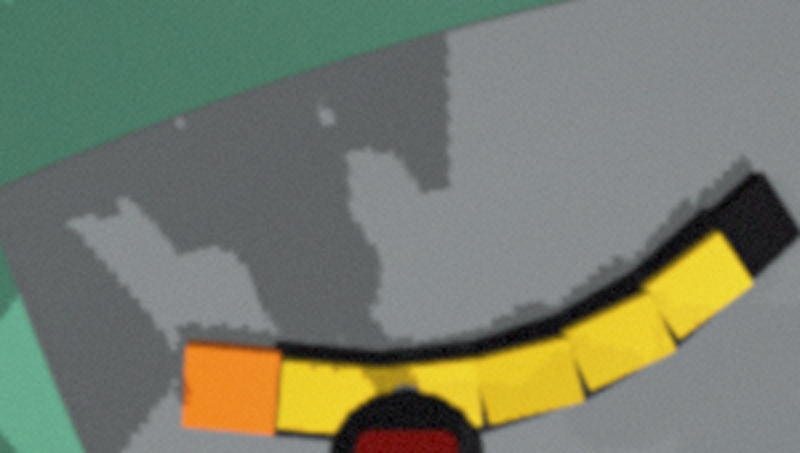

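Tab 1 now lies flush with the orange pad and the tip is on tab 2 (collar at crop px ≈ 405,430). I carry on.

Emit:
arm_command(travel=[[-0.0015,-0.0068,-0.0008],[-0.003,-0.0136,-0.0015],[-0.0046,-0.0205,-0.0022],[-0.0062,-0.0274,-0.0029],[-0.0077,-0.0342,-0.0036],[-0.0092,-0.041,-0.0044],[-0.0093,-0.048,-0.0051],[-0.0094,-0.055,-0.0058],[-0.0095,-0.062,-0.0066],[-0.0096,-0.069,-0.0073],[-0.0098,-0.076,-0.008],[-0.01,-0.083,-0.0088]], delta_rot=[[0,0,0],[0,0,0],[0,0,0],[0,0,0],[0,0,0],[0,0,0],[0,0,0],[0,0,0],[0,0,0],[0,0,0],[0,0,0],[0,0,0]])

```text
time_s: 13.1
tcp_pos: [0.5006, 0.0132, 0.1808]
eef_rot: [-179.8, -0.1, -17.3]
contact_force: [0.8, 6.9, 9.3]
gripper_width: 0.0239
gripper_force: 45.0
```

Emit:
arm_command(travel=[[0,-0.0075,-0.0008],[0,-0.015,-0.0016],[0,-0.0226,-0.0023],[0.0016,-0.0296,-0.003],[0.0033,-0.0365,-0.0038],[0.005,-0.0435,-0.0045],[0.0066,-0.0504,-0.0052],[0.0083,-0.0574,-0.006],[0.01,-0.0643,-0.0067],[0.0116,-0.0713,-0.0074],[0.0133,-0.0783,-0.0082],[0.015,-0.0852,-0.0089]], delta_rot=[[0,0,0],[0,0,0],[0,0,0],[0,0,0],[0,0,0],[0,0,0],[0,0,0],[0,0,0],[0,0,0],[0,0,0],[0,0,0],[0,0,0]])

```text
time_s: 14.6
tcp_pos: [0.5073, -0.0298, 0.1761]
eef_rot: [-179.9, -0.0, -17.3]
contact_force: [-2.1, 6.6, 13.3]
gripper_width: 0.0235
gripper_force: 45.0
```

Emit:
arm_command(travel=[[0.0028,-0.0065,-0.0005],[0.0055,-0.0131,-0.001],[0.0083,-0.0196,-0.0016],[0.011,-0.0261,-0.0022],[0.0138,-0.0327,-0.0028],[0.0165,-0.0392,-0.0034],[0.0193,-0.0457,-0.004],[0.022,-0.0523,-0.0046],[0.0248,-0.0588,-0.0052],[0.028,-0.066,-0.006],[0.0312,-0.073,-0.0068],[0.0346,-0.08,-0.0075],[0.0346,-0.08,-0.0075]], delta_rot=[[0,0,0],[0,0,0],[0,0,0],[0,0,0],[0,0,0],[0,0,0],[0,0,0],[0,0,0],[0,0,0],[0,0,0],[0,0,0],[0,0,0],[0,0,0]])

```text
time_s: 16.23
tcp_pos: [0.524, -0.0706, 0.1722]
eef_rot: [180.0, 0.0, -17.3]
contact_force: [-1.4, 1.4, 8.3]
gripper_width: 0.0239
gripper_force: 45.0
```

Emit:
arm_command(travel=[[0,0,0.03],[0,0,0.08],[0,0,0.122],[-0.0668,-0.579,0.122],[-0.0668,-0.579,0.122],[-0.0668,-0.579,0.122],[-0.0668,-0.579,0.122],[-0.0668,-0.579,0.122],[-0.0668,-0.579,0.122],[-0.0668,-0.579,0.122],[-0.0668,-0.579,0.122]], delta_rot=[[0,0,0],[0,0,0],[0,0,0],[0,0,0],[0,0,0],[0,0,0],[0,0,0],[0,0,0],[0,0,0],[0,0,0],[0,0,0]])

```text
time_s: 17.6
tcp_pos: [0.4909, -0.3589, 0.2328]
eef_rot: [-180.0, 0.0, -17.3]
contact_force: [-0.4, 0.2, -1.8]
gripper_width: 0.0239
gripper_force: 45.0
```

```bash
python3 - <<'E'
from h import *
from plant import r,viewer
s=r.get_state();print(s["tcp_pos"],s["eef_rot"],s["contact_force"])
t=viewer.capture("top")["img"];sd=viewer.capture("side")["img"]
f=lambda i,x,y,w,h,W,H:cv2.resize(i[y:y+h,x:x+w,::-1],(W,H),interpolation=cv2.INTER_CUBIC)
cv2.imwrite("pics/t2.png",np.vstack([f(t,245,170,120,45,800,300),np.hstack([f(sd,260,150,80,80,300,300),f(sd,220,265,225,135,500,300)])]))
E
```

```text
[ 0.49093399 -0.3589363   0.23278523] [-1.79993676e+02  1.82758798e-02 -1.72889067e+01] [-0.44837317  0.18640873 -1.77877908]
```

View pics/t2.png

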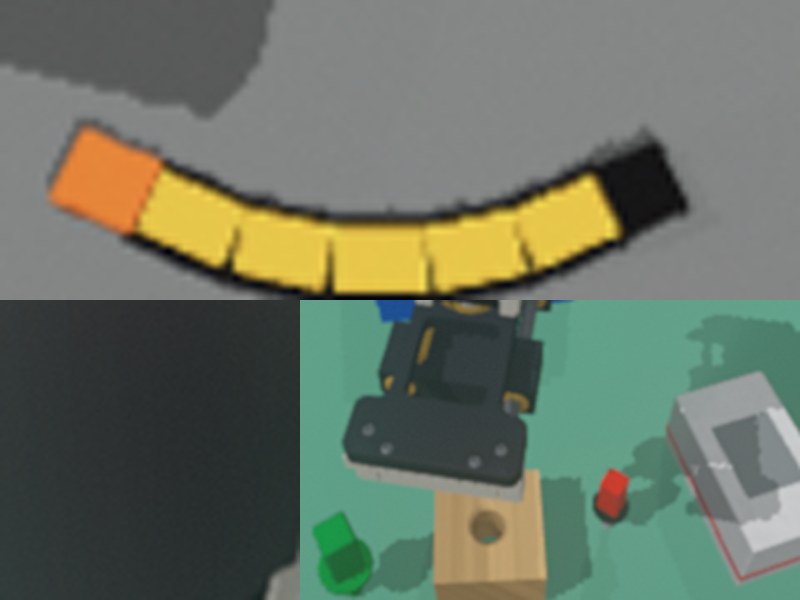

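The top view shows the five tabs in line. The side view shows the open hole at px ≈ (304,367).

```bash
python3 - <<'E'
import pickle
from h import *
from plant import viewer
c=viewer.capture("side");g=cv2.cvtColor(c["img"],cv2.COLOR_RGB2GRAY).astype(float)
print(onplane(c,(304.1,367.1),.056))
p=g[352:382,290:320];th=p.mean()-12
b,l=blobs((g<np.median(p)-18)[352:382,290:320],25);print([(q[0],[q[1][0]+290,q[1][1]+352],onplane(c,(q[1][0]+290,q[1][1]+352),.056).round(4)) for q in b])
# reference: collar centre from first side image vs known stylus xy
d=pickle.load(open("d0.pkl","rb"))["side"]
q=d["camera_matrix"]@(np.array(d["R"])@np.array([.4909,-.36,.056])+np.array(d["t"]));print("TCP start xy projects",q[:2]/q[2])
E
```

```text
[ 0.49148958 -0.36227072  0.056     ]
[(np.int32(198), [303.37, 366.94], array([ 0.4903, -0.3618,  0.056 ]))]
TCP start xy projects [303.57971119 365.77473231]
```

Emit:
arm_command(travel=[[0,-0.001,-0.06],[0,-0.001,-0.12],[0,-0.001,-0.18],[0,-0.001,-0.22],[0,-0.001,-0.26],[0,-0.001,-0.28],[0,-0.001,-0.29],[0,-0.001,-0.296],[0,-0.001,-0.299],[0,-0.001,-0.299]], delta_rot=[[0,0,0],[0,0,0],[0,0,0],[0,0,0],[0,0,0],[0,0,0],[0,0,0],[0,0,0],[0,0,0],[0,0,0]])

```text
time_s: 19.0
tcp_pos: [0.4911, -0.3604, 0.0835]
eef_rot: [180.0, -0.0, -17.4]
contact_force: [-0.2, -0.1, -1.5]
gripper_width: 0.0237
gripper_force: 45.0
```

Emit:
arm_command(travel=[[0,0,-0.001],[0,0,-0.002],[0,0,-0.003],[0,0,-0.003]], delta_rot=[[0,0,0],[0,0,0],[0,0,0],[0,0,0]])

```text
time_s: 19.5
tcp_pos: [0.4912, -0.3605, 0.0829]
eef_rot: [180.0, -0.1, -17.3]
contact_force: [-2.3, 1.8, 7.8]
gripper_width: 0.024
gripper_force: 45.0
```

Emit:
arm_command(travel=[[0,0,0],[0,0,0],[0,0,0],[0,0,0],[0,0,0],[0,0,0]], delta_rot=[[0,0,0],[0,0,0],[0,0,0],[0,0,0],[0,0,0],[0,0,0]], grip=1)

```text
time_s: 20.25
tcp_pos: [0.4909, -0.3603, 0.0816]
eef_rot: [180.0, 0.0, -17.3]
contact_force: [0.4, -0.2, 0.1]
gripper_width: 0.0783
gripper_force: 0.0
```

Emit:
arm_command(travel=[[0,0,0.03],[0,0,0.1],[0,0,0.2],[0,0,0.3],[-0.08,0.02,0.36],[-0.08,0.02,0.36],[-0.08,0.02,0.36]], delta_rot=[[0,0,0],[0,0,0],[0,0,0],[0,0,0],[0,0,0],[0,0,0],[0,0,0]])

```text
time_s: 21.12
tcp_pos: [0.4509, -0.3503, 0.2624]
eef_rot: [-180.0, -0.1, -17.4]
contact_force: [-0.3, -0.3, -0.3]
gripper_width: 0.0875
gripper_force: 0.0
```

```bash
python3 - <<'E'
from h import *
from plant import r,viewer
c=shot("w4.pkl")["img"];sd=viewer.capture("side")["img"]
cv2.imwrite("pics/fin.png",np.vstack([cv2.resize(sd[:,220:460,::-1][260:400],(800,300)),np.hstack([c[60:200,250:430,::-1].repeat(2,0).repeat(2,1)[:280,:360],cv2.resize(c[60:200,0:220,::-1],(440,280),interpolation=cv2.INTER_CUBIC)])]))
E
```

```text
(no output)
```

View pics/fin.png

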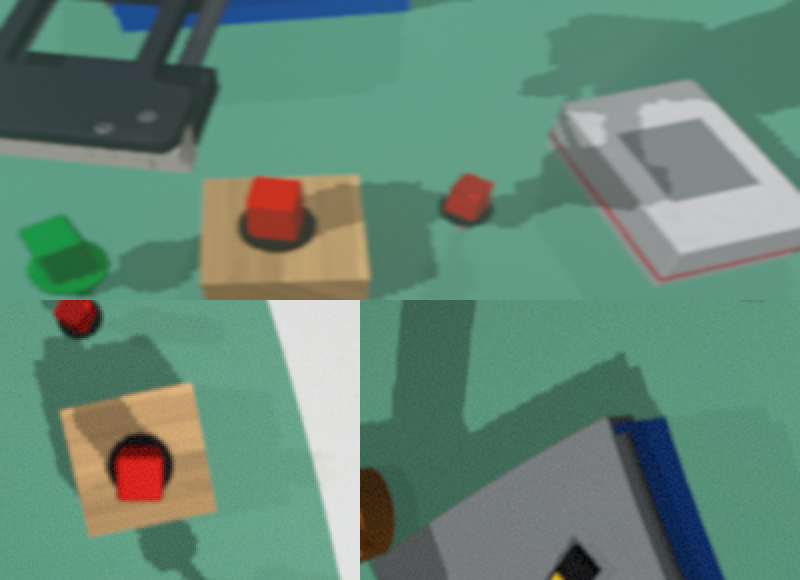

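The stylus stands in its stand, collar on the wood, with the neighbours and carton where they were. One oblique look to check the tabs.

Emit:
arm_command(travel=[[0,0.21,0],[0,0.21,0],[0,0.21,-0.2],[0,0.21,-0.2],[0,0.21,-0.2],[0,0.21,-0.2]], delta_rot=[[0,0,0],[0,0,0],[0,0,0],[0,0,0],[0,0,0],[0,0,0]])

```text
time_s: 21.98
tcp_pos: [0.452, -0.2458, 0.1626]
eef_rot: [180.0, -0.0, -17.3]
contact_force: [-0.2, 0.4, 1.0]
gripper_width: 0.0876
gripper_force: 0.0
```

```bash
python3 - <<'E'
from h import *
from plant import viewer
c=shot("w5.pkl");s=viewer.capture("side")["img"]
im=c["img"][:,:,::-1];P=np.array([.51,.02,.105])
M=np.eye(4);M[:3,:3]=c["rot"];M[:3,3]=c["pos"];q=np.linalg.inv(M@np.array(c["mount"]))@np.r_[P,1]
a=np.arctan2(np.hypot(q[0],q[1]),q[2]);n=q[:2]/np.hypot(q[0],q[1]);K=c["camera_matrix"];u=(K[:2,2]+K[0,0]*a*n).astype(int);print(u)
x=max(0,u[0]-80);y=max(0,u[1]-60)
A=cv2.resize(im[y:y+120,x:x+160],(480,360),interpolation=cv2.INTER_CUBIC)
B=cv2.resize(s[150:240,260:340,::-1],(320,360),interpolation=cv2.INTER_CUBIC)
cv2.imwrite("pics/fin2.png",np.hstack([A,B]))
E
```

```text
[ 64 234]
```

View pics/fin2.png

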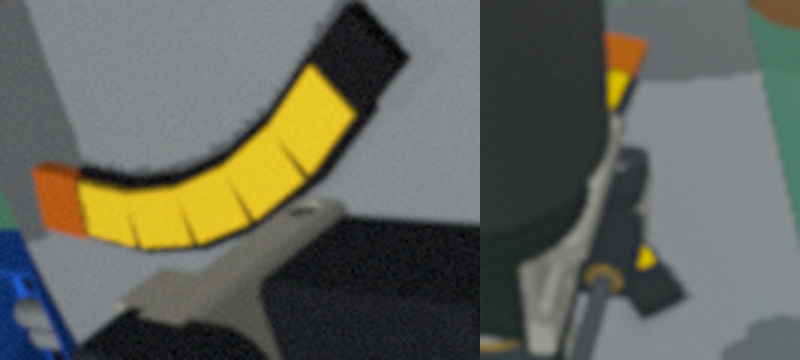

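The oblique view shows all five tabs in one continuous strip (crop px 80–355). Only thin wedge gaps remain at the bends, with no raised ends, so I hand in.

```bash
python3 -c "
from plant import close_job
print(close_job())"
```

```text
the job is handed in; nothing more can be done
None
```

I drew the stylus along the seam in one stroke from the orange pad to the black pad. All five tabs look flush in the last picture, the stylus is back in its stand, and the job was handed in at about 22 s with no verdict shown.

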